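# Close and bolt the loaded sample case

## Robot

A 7-joint arm with a two-finger parallel gripper is mounted at the origin on a cart in front of the work surface, level with it; the furniture and walls round the work are solid. World frame = base frame: x ahead of the robot, y to its left, z up, the work surface at z = 0. Lengths are in m, angles in rad, forces in N, time in s.
With the tool pointing down it reaches from about 0.425 to 0.875 m from the base axis. Payload 4.7 kg.
Tool frame: the origin (TCP) lies midway between the tips of the shut fingers; the grasp point (between the pads) lies 19 mm behind it; z points along the fingers, y is the line along which they close (so a half turn about z gives the same grasp; the last joint's range is limited). The gripper opens to 87 mm and grips with 3 to 60 N. Pads are 19 mm wide; open, the fingers measure 117 mm over their backs; the gripper's body (75 mm by 190 mm) begins 51 mm behind the grasp point.
Start: joints at [-1.113, 0.321, -0.07, 1.45, 0.023, 1.371, -0.057], TCP at [0.279, 0.587, 0.223] pointing down, gripper open.
Joint ranges: [-2.86, 2.86], [-0.3, 2.09], [-1.38, 1.24], [0.06, 2.45], [-1.56, 4.7], [0.09, 2.05], [-2.69, 2.69]. Speed limits (rad/s): [2.57, 2.57, 3.14, 3.14, 3.14, 3.14, 3.14].

## Interface

Orientations are given as a rotation vector (axis times angle).
In Python, from bench import ctrl, imaging, job gives the robot as it stands (ctrl), with the cameras (imaging) and the job (job).
- The arm moves only by the shell command python3 inch.py 'ROWS' [FORCE]. ROWS is 1 to 20 rows, parted by semicolons, with the numbers parted by commas; each row has 5 numbers: dx, dy, dz in fractions of the full range, 1 being 1 m, then a turn about the tool's z in normalised numbers (1 is 2 pi rad), then the opening from 0.0 (shut) to 1.0 (fully open); each row is the pose to reach, as a shift and turn from the pose commanded when the command began, along the tool's axes at that moment; what a row does not reach only later rows make up. A row lasts 1/10 s, in which the tool goes at most 0.05 m and 0.15 rad, less where a joint would pass 70% of its speed; a pose out of reach is approached as far as the arm can. The fingers move at their own pace and stop on an object; FORCE is the grip in N (left out, the last holds). Time passes only in rows, so rows that do not move let the fingers close. It prints the time, the measured TCP pose, the force, the opening and the grip force at its end. A shift or turn number past 1, either way, is cut back to 1. Input that does not fit is refused with a message, and nothing moves.
- ctrl.get_state(): the state, without advancing time (a new reading comes with each control period).
- imaging.get_image(name): name is "side" or "top"; returns the picture (480x640x3 uint8, red, green, blue); there is no depth.
- imaging.camera_model(name): a dict with "vertical_fov" (degrees; the focal length in pixels is half the picture's height over the tangent of half this angle, whatever the lens; pixels are square), "cx", "cy" (the principal point, pixels), "rvec" (rotation vector, rad) and "tvec" (3), from world to camera coordinates, as OpenCV has them. Camera axes: x right, y down, z forward; pixel columns grow to the right and rows downward; lengths in m; the calibration is good to about 2 mm. A picture is of the moment at which its call begins. camera_model takes no time and is no camera call.
- job.close_job(): hands the job in; it is judged then, once.
The state is a dict: "time": time; "joint_positions": joint angles; "qd": joint speeds; "joint_torque": joint torques, N m; "position": TCP position; "tool_rot": TCP orientation; "ft_force": force on the tool from outside, world axes, zero at the start; "torque": the same for the moment, N m; "grip_width": opening from 0.0 (shut) to 1.0 (fully open); "grip_force": force on a finger pad.
Only numpy, scipy, OpenCV 4.12 (cv2) and the standard library are available. Lean on these libraries where they do the work, as an engineer would, in place of code of your own. Each camera call takes 0.05 s, during which the arm holds its last target. There are 200 camera calls.

## Task

The blue sample case has been loaded with its rack. Close its lid fully, then slide the brass bolt on the lid all the way home into the keeper on the side of the case, so that the case is locked. Leave the other things on the counter where they are.

Things in the scene. Friction and masses are not known exactly. Their poses are not given: they have to be found in the camera images.
- case: blue open-topped sample case, outside 140 (x) x 242 (y) x 120 mm high, fixed to the counter, a loaded black tube rack inside. Origin: centre of its underside; x points from its front to its hinge side (away from the robot at yaw 0), y to its left, z up.
- lid (a joint): hinge angle of the case's lid, rad: 0 = shut, opens upward about the far top edge, to 1.75 at most. Stiff: it stays where it is left; about 0.35 N m (3 N near the front edge) moves it. Blue lid, 140 mm from hinge to front edge, 242 mm wide, 10 mm thick (9 mm of it above the hinge axis when shut).
- lid_hinge (a point): on the hinge axis at mid-width, in the case frame at (70, 0, 121) mm. Its axes turn with the lid: x from front edge to hinge, y left along the hinge axis, z out of the outer face (up when shut).
- lid_front (a point): middle of the lid's front edge on the outer face, 140 mm from the hinge axis; axes as lid_hinge. A black lip 70 mm wide, 10 mm thick, sticks out 20 mm further here. The lid's outer face is bare more than 60 mm to the left (+y) of its middle; the bolt stands on the rest.
- bolt (a joint): travel of the brass barrel bolt on the lid's outer face, m: 0 = drawn back, 0.050 = fully home (its stop). It slides along the lid's -y (to the right, towards the keeper). Dry friction about 3 N; it stays where it is left. Steel guides 26 mm high hold it 62 to 117 mm to the right of the lid's middle.
- bolt_knob (a point): centre of the top of the bolt's upright round knob (red cap, 17 mm diameter), 100 mm from the hinge axis and 45 mm above the lid's face; at bolt 0 it is 30 mm left of the lid's middle, at 0.050 20 mm right. Knob stem from 19 mm up; below it the 12 mm rod, centre 15 mm up, ends 20 mm left of the knob axis, over a 3 mm plate. Push it from the left or pinch it from above. Axes as lid_hinge.
- bolt_tip (a point): end of the 12 mm bolt rod, 135 mm to the right of the knob axis.
- keeper_eye (a point): centre of the eye (20 mm wide in x, 25 mm deep in y) of the steel keeper on the case's right (-y) wall; axes as the case. The keeper is 38 mm in x, its top 161 mm above the counter. With the lid shut the rod lines up with it; at bolt = 0.045 the tip is flush with the keeper's far face.
- tape: loose roll of brown parcel tape lying flat, 93 mm wide, 48 mm high; bystander. Origin: centre of underside.
- label_roll: loose roll of white labels lying flat, 74 mm wide, 34 mm high; bystander. Origin: centre of underside.
- timer: loose white lab timer, 62 x 66 x 20 mm; bystander. Origin: centre of underside.
- carrier: loose beige sample carrier with three holes, 117 x 38 x 68 mm; bystander. Origin: centre of underside.

How it is judged:
By the outcome, as a careful person would: the job done as asked, in the order asked, and still so for the second after the job is handed in, with the robot touching nothing.
It also fails if it takes over 40 s, if anything falls off the work surface, if the arm or the gripper's body presses on something with over 40 N, if the wrist force passes 120 N, or if a joint passes its speed limit or range.

## Working session

There is one attempt and no reset: what is moved stays moved. The work goes in short steps, Python scripts to look and compute and a shell command to move; the robot and the scene stay as the last step left them, time stands still between calls to the robot, and variables do not carry over. Pictures are saved under pics/ and viewed, at most 10 in all, crops included, and the job is handed in when it is done.

```bash
ls; mkdir -p pics; python3 - <<'E'
from bench import ctrl, imaging, job
import cv2
for n in("side","top"):
    cv2.imwrite(f"pics/{n}0.png",imaging.get_image(n)[:,:,::-1]); print(n,imaging.camera_model(n))
s=ctrl.get_state(); print(s)
E
```

```text
bench.py
inch.py
pics
side {'vertical_fov': 46.077663181718016, 'cx': 323.84195743233283, 'cy': 247.30703105961504, 'rvec': array([ 2.19483068, -0.12857347,  0.03578755]), 'tvec': array([-0.50610974,  0.15315933,  1.36616924])}
top {'vertical_fov': 51.84069706788665, 'cx': 322.74664679803584, 'cy': 242.26303756943523, 'rvec': array([ 2.19019305, -2.17274825,  0.11898786]), 'tvec': array([-0.02271343,  0.52371141,  1.27503988])}
{'time': 0.1, 'joint_positions': array([-1.11287668,  0.32176007, -0.07007836,  1.45153402,  0.02263681,
        1.37080587, -0.05691099]), 'qd': array([ 1.04822625e-03, -1.82222537e-03,  7.38725371e-04, -3.37899911e-03,
       -1.61301010e-03,  7.32393440e-04, -9.61768853e-05]), 'joint_torque': array([ 5.51292669e-04, -4.92574668e+01, -4.05105958e-01, -3.13395917e+01,
       -6.41643419e-02,  3.95620940e-02,  5.40233782e-05]), 'position': array([0.27895426, 0.58655689, 0.22157311]), 'tool_rot': array([-6.91360060e-01, -3.06431819e+00,  2.67426301e-03]), 'ft_force': array([-0.59972862,  0.04956261,  0.41243265]), 'torque': array([-0.00583522,  0.01970613, -0.02227588]), 'grip_force': 0.0, 'grip_width': 1.0021032189028753}
```

View pics/side0.png

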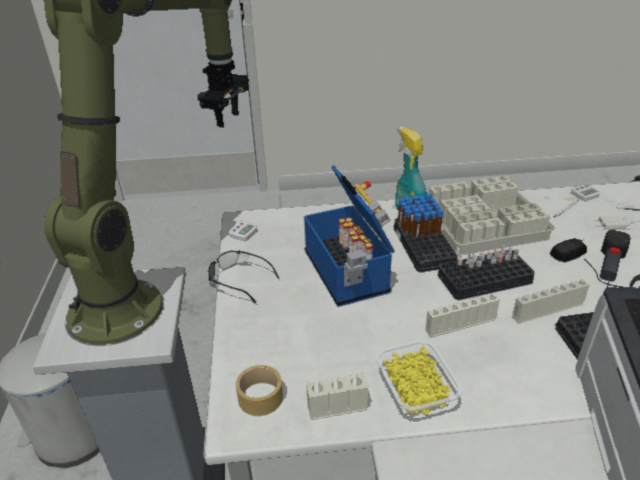

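View pics/top0.png

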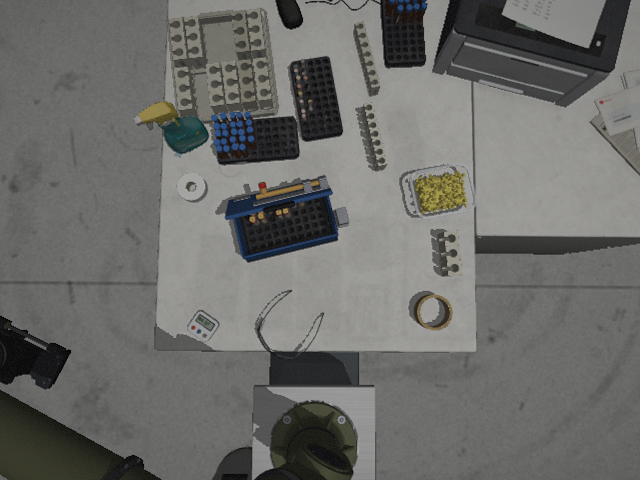

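The case stands around (345,255) in the side view and (287,222) in the top view. Its lid is open to roughly upright, with the knob's red cap at about (366,184) side and (263,187) top. I'll enlarge both views.

```bash
python3 - <<'E'
import cv2
a=cv2.imread("pics/side0.png")[155:315,290:410]; b=cv2.imread("pics/top0.png")[165:270,215:360]
a=cv2.resize(a,None,fx=3.3,fy=3.3,interpolation=2); b=cv2.resize(b,None,fx=2.6,fy=2.6,interpolation=2)
import numpy as np
c=np.zeros((530,800,3),np.uint8); c[:a.shape[0],:a.shape[1]]=a; c[:b.shape[0],405:405+b.shape[1]]=b
cv2.imwrite("pics/crop0.png",c)
E
```

```text
(no output)
```

View pics/crop0.png

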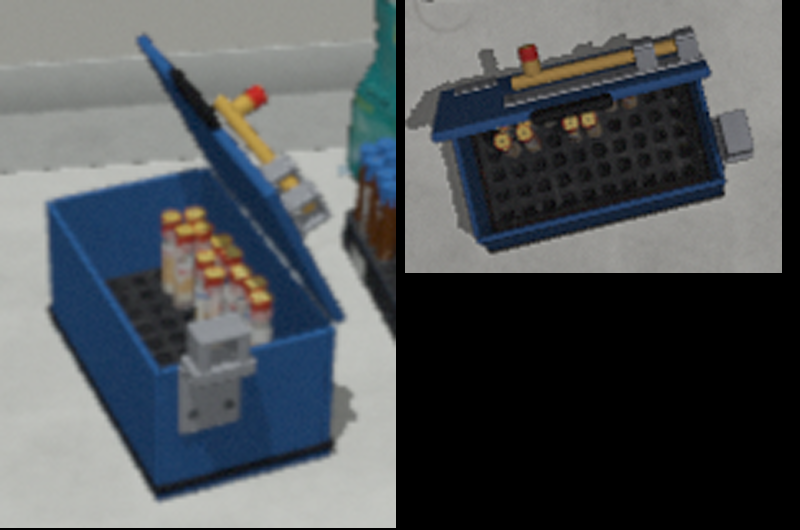

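```bash
cat > geo.py <<'E'
import numpy as np, cv2
from scipy.optimize import least_squares
from scipy.spatial.transform import Rotation as R
from bench import ctrl, imaging, job
def proj(n,P):
    c=imaging.camera_model(n); f=240/np.tan(np.radians(c["vertical_fov"]/2))
    K=np.array([[f,0,c["cx"]],[0,f,c["cy"]],[0,0,1]])
    return cv2.projectPoints(np.atleast_2d(P).astype(float),c["rvec"],c["tvec"],K,None)[0][:,0]
def T(p,P):   # case frame (m) -> world
    return R.from_euler("z",p[2]).apply(P)+[p[0],p[1],0]
def lid(q,P): # lid frame (x from hinge toward hinge side) -> case
    return R.from_euler("y",q).apply(P)+[.07,0,.121]
E
cat > fit.py <<'E'
from geo import *
s=lambda u,v:(290+u/3.3,155+v/3.3); t=lambda u,v:(215+(u-405)/2.6,165+v/2.6)
# (view, 'c'/'l', xyz mm, pixel)
O=[("side","c",(-70,-121,120),s(157,372)),("side","c",(-70,-121,0),s(158,497)),("side","c",(-70,121,120),s(49,204)),
("side","c",(70,-121,120),s(333,326)),("side","c",(70,-121,0),s(333,452)),
("side","l",(-140,121,4),s(142,38)),("side","k",0,s(259,95)),
("top","c",(-70,-121,120),t(722,186)),("top","c",(-70,121,120),t(490,243)),
("top","l",(-140,121,4),t(435,138)),("top","l",(-140,-121,9),t(707,72)),("top","k",0,t(527,48))]
def res(p,full=False):
    r=[]
    for n,k,P,px in O:
        if k=="c": W=T(p,np.array(P)/1e3)
        elif k=="l": W=T(p,lid(p[3],np.array(P)/1e3))
        else: W=T(p,lid(p[3],np.array([-.1,.03-p[4],.054])))
        r.append(proj(n,W)[0]-px)
    return np.round(r,1) if full else np.ravel(r)
best=min((least_squares(res,[.5,0.1,y,q,0],loss="soft_l1") for y in(0,.3,-.3) for q in(.8,1.3)),key=lambda a:a.cost)
p=best.x;print(np.round(p,4));print(res(p,True).tolist())
for nm,W in dict(lidfront=T(p,lid(p[3],np.array([-.14,0,.009]))),knob=T(p,lid(p[3],np.array([-.1,.03-p[4],.054]))),hinge=T(p,np.array([.07,0,.121])),
  knobshut=T(p,lid(0,np.array([-.1,.03-p[4],.054])))).items(): print(nm,W.round(4))
E
python3 fit.py
sed -i 's/^def proj/CM={n:imaging.camera_model(n) for n in ("side","top")}\ndef proj/; s/c=imaging.camera_model(n);/c=CM[n];/' geo.py; python3 fit.py 2>&1 | tail -8
```

```text
[0.5749 0.0782 0.241  1.0719 0.0034]
[[-0.6, -0.3], [-0.6, 1.1], [-1.0, -2.5], [1.6, 0.2], [-0.8, 0.9], [-2.5, -0.4], [-0.0, -1.3], [1.8, -2.6], [-5.9, -1.7], [-0.8, 0.9], [1.8, -0.8], [0.2, -0.7]]
lidfront [0.5855 0.0808 0.2482]
knob [0.6361 0.1206 0.2346]
hinge [0.6429 0.0949 0.121 ]
knobshut [0.5394 0.0969 0.175 ]
```

```bash
cat > ov.py <<'E'
from geo import *
def overlay(imgs,p,out):
    C=[T(p,np.array([x,y,z])) for x,y,z in[(-.07,-.121,.12),(-.07,.121,.12),(.07,.121,.12),(.07,-.121,.12),(-.07,-.121,0),(-.07,.121,0),(.07,.121,0),(.07,-.121,0)]]
    L=[T(p,lid(p[3],np.array(a))) for a in[(0,-.121,.009),(0,.121,.009),(-.14,.121,.009),(-.14,-.121,.009)]]
    kn=[T(p,lid(p[3],np.array([-.1,.03-p[4],h]))) for h in(.054,.009)]
    c=np.zeros((530,800,3),np.uint8)
    for n,(y0,y1,x0,x1),f,ox in(("side",(155,315,290,410),3.3,0),("top",(165,270,215,365),2.6,405)):
        im=cv2.resize(imgs[n][y0:y1,x0:x1],None,fx=f,fy=f,interpolation=2)
        q=lambda P:((proj(n,np.array(P))-[x0,y0])*f).astype(int)
        for S,col in((C[:4],(0,255,0)),(C[4:],(0,255,0)),(L,(0,255,255))): cv2.polylines(im,[q(S)],True,col,1)
        cv2.polylines(im,[q(kn)],False,(255,0,255),1)
        c[:im.shape[0],ox:ox+im.shape[1]]=im
    cv2.imwrite(out,c)
E
python3 - <<'E'
from ov import *
overlay({n:cv2.imread(f"pics/{n}0.png") for n in("side","top")},[.5749,.0782,.241,1.0719,.0034],"pics/ov0.png")
E
```

```text
(no output)
```

View pics/ov0.png

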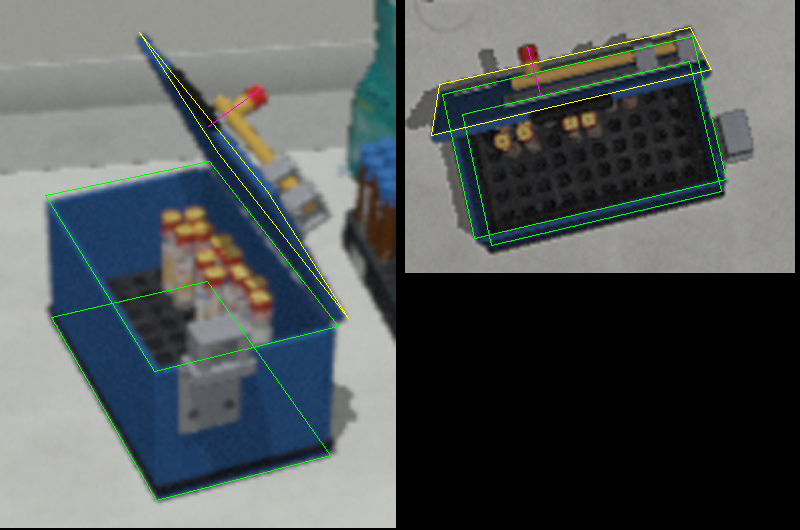

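Correction: in the top view I had read the case's bottom front corners as its rim. I'll refit with that fixed and work out the waypoints.

```bash
sed -i 's/("top","c",(-70,-121,120),t(722,186)),("top","c",(-70,121,120),t(490,243))/("top","c",(-70,-121,0),t(722,194)),("top","c",(-70,121,0),t(489,250))/' fit.py
cat >> fit.py <<'E'
np.save("p.npy",p)
st=ctrl.get_state(); M=R.from_rotvec(st["tool_rot"]); print("tool axes",M.as_matrix().round(3).tolist(), st["position"])
print("case x in tool",M.inv().apply(R.from_euler("z",p[2]).apply([1,0,0])).round(3))
for a in (.0,.2,.4,.6,.8,p[3]):
    W=T(p,lid(a,np.array([-.12,.092,.009])));print(round(a,2),"face pt",W.round(4),"tool shift",M.inv().apply(W-st["position"]).round(4))
E
python3 fit.py
```

```text
[0.5757 0.0787 0.2361 1.0649 0.0034]
[[-0.6, -0.5], [-0.5, 0.9], [-0.6, -2.7], [1.8, 0.2], [-0.7, 0.9], [-2.3, -0.4], [0.1, -1.3], [-0.6, -0.9], [0.7, -2.1], [-1.0, 0.7], [1.8, -0.5], [0.2, -0.8]]
lidfront [0.5855 0.0811 0.2478]
knob [0.6363 0.1207 0.2346]
hinge [0.6438 0.0951 0.121 ]
knobshut [0.5403 0.0976 0.175 ]
tool axes [[-0.903, 0.429, -0.001], [0.429, 0.903, -0.002], [-0.0, -0.002, -1.0]] [0.27895426 0.58655689 0.22157311]
case x in tool [-0.778  0.629 -0.001]
0.0 face pt [0.5056 0.1565 0.13  ] tool shift [-0.3893 -0.291   0.0921]
0.2 face pt [0.5096 0.1574 0.1537] tool shift [-0.3926 -0.2884  0.0685]
0.4 face pt [0.5182 0.1595 0.176 ] tool shift [-0.3994 -0.2829  0.0461]
0.6 face pt [0.5309 0.1626 0.1962] tool shift [-0.4096 -0.2747  0.0259]
0.8 face pt [0.5472 0.1665 0.2134] tool shift [-0.4227 -0.2642  0.0087]
1.06 face pt [0.5734 0.1728 0.2303] tool shift [-0.4436 -0.2473 -0.0083]
```

Careful with the scale: turns go in shares of 2 pi rad. That gives: -0.68 rad is -0.1082.

```bash
python3 inch.py '0,0,-0.05,-0.0159,0;0,0,-0.1,-0.0318,0;-0.04,-0.02,-0.12,-0.0557,0;-0.08,-0.04,-0.12,-0.0796,0;-0.12,-0.06,-0.12,-0.0955,0;-0.16,-0.08,-0.12,-0.1082,0;-0.2,-0.1,-0.12,-0.1082,0;-0.24,-0.12,-0.12,-0.1082,0;-0.28,-0.14,-0.12,-0.1082,0;-0.32,-0.16,-0.12,-0.1082,0;-0.36,-0.18,-0.12,-0.1082,0;-0.4,-0.2,-0.12,-0.1082,0;-0.44,-0.21,-0.12,-0.1082,0;-0.479,-0.219,-0.12,-0.1082,0;-0.479,-0.219,-0.12,-0.1082,0;-0.479,-0.219,-0.12,-0.1082,0' 20
python3 - <<'E'
from geo import *
p=np.load("p.npy");s=ctrl.get_state();print(s["joint_positions"].round(2))
print((R.from_euler("z",-p[2])*R.from_rotvec(s["tool_rot"])).as_matrix().round(3).tolist(), R.from_euler("z",-p[2]).apply(s["position"]-[p[0],p[1],0]).round(4))
E
```

```text
time: 1.7
position: [0.6179, 0.1826, 0.3415]
tool_rot: [0.366, -3.118, 0.0]
ft_force: [0.0, -0.9, -0.1]
grip_width: 0.004
grip_force: 0.0
[-0.47  0.28  0.19  1.27 -0.05  1.59  1.51]
[[-1.0, 0.002, -0.002], [0.002, 1.0, -0.0], [0.002, -0.0, -1.0]] [0.0653 0.0912 0.3415]
```

```bash
python3 inch.py '0,0,0.05,0,0;0.01,0,0.09,0,0;0.025,0,0.111,0,0;0.036,0,0.111,0,0;0.046,0,0.117,0,0;0.055,0,0.123,0,0;0.063,0,0.128,0,0;0.072,0,0.136,0,0;0.08,0,0.145,0,0;0.08,0,0.145,0,0'
python3 - <<'E'
from ov import *
p=np.load("p.npy");p[3]=.6
im={n:imaging.get_image(n)[:,:,::-1].copy() for n in("side","top")}
for n in im: cv2.imwrite(f"pics/{n}1.png",im[n])
overlay(im,p,"pics/ov1.png")
E
```

```text
time: 2.7
position: [0.5384, 0.1653, 0.1978]
tool_rot: [0.372, -3.118, -0.001]
ft_force: [-0.1, -0.0, 1.0]
grip_width: 0.003
grip_force: 0.0
```

View pics/ov1.png

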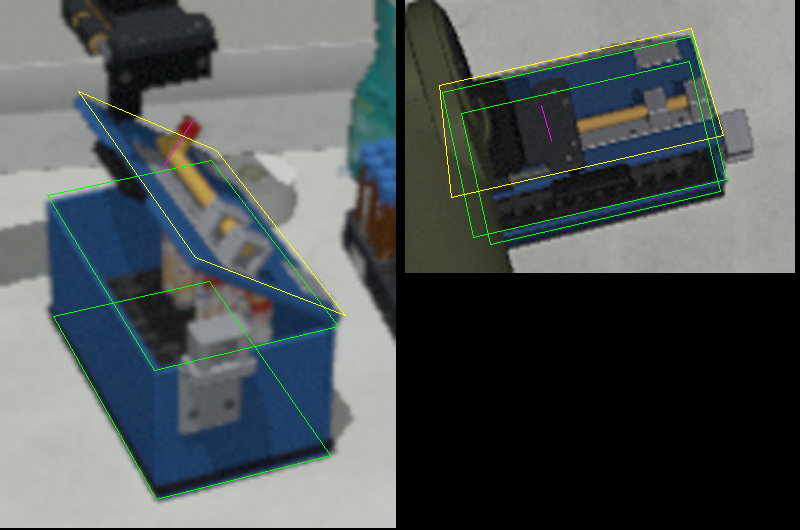

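The lid is moving with the finger: its front-left corner is at about (80,100) in the side crop, so it's near 0.55 rad. I'll carry on closing.

```bash
python3 inch.py '0.007,0,0.01,0,0;0.013,0,0.02,0,0;0.018,0,0.032,0,0;0.022,0,0.043,0,0;0.025,0,0.055,0,0;0.026,0,0.062,0,0;0.026,0,0.066,0,0;0.026,0,0.066,0,0'
python3 inch.py '0,0,0.002,0,0;0,0,0.002,0,0'
```

```text
time: 3.6
position: [0.5146, 0.1587, 0.1312]
tool_rot: [0.37, -3.119, 0.0]
ft_force: [0.4, -0.3, 0.3]
grip_width: 0.005
grip_force: 0.0
time: 3.8
position: [0.5153, 0.1589, 0.1304]
tool_rot: [-0.37, 3.118, 0.001]
ft_force: [-1.6, -0.1, 3.7]
grip_width: 0.007
grip_force: 2.0
```

```bash
python3 inch.py '0,0,0.002,0,0;0,0,0.002,0,0'; python3 inch.py '0,0,0.003,0,0;0,0,0.003,0,0'
```

```text
time: 4.0
position: [0.5153, 0.1589, 0.1303]
tool_rot: [-0.37, 3.118, 0.001]
ft_force: [-6.3, -1.6, 14.7]
grip_width: 0.003
grip_force: 7.3
time: 4.2
position: [0.5154, 0.159, 0.1301]
tool_rot: [-0.37, 3.118, 0.002]
ft_force: [-11.7, -4.0, 29.1]
grip_width: 0.004
grip_force: 15.0
```

The force climbs at z = 0.130, so the lid is against its stop. I'll retract up and to the left, then re-measure.

```bash
python3 inch.py '0,0,-0.02,0,0;0,0,-0.06,0,0;0,0.05,-0.1,0,0;0,0.1,-0.13,0,0;0,0.15,-0.16,0,0;0,0.15,-0.16,0,0;0,0.15,-0.16,0,0'
python3 - <<'E'
from ov import *
p=np.load("p.npy");p[3]=0
im={n:imaging.get_image(n)[:,:,::-1].copy() for n in("side","top")}
for n in im: cv2.imwrite(f"pics/{n}2.png",im[n])
overlay(im,p,"pics/ov2.png")
E
```

```text
time: 4.9
position: [0.4782, 0.3108, 0.2871]
tool_rot: [-0.382, 3.115, 0.008]
ft_force: [-0.1, -0.0, -0.5]
grip_width: 0.004
grip_force: 0.0
```

View pics/ov2.png

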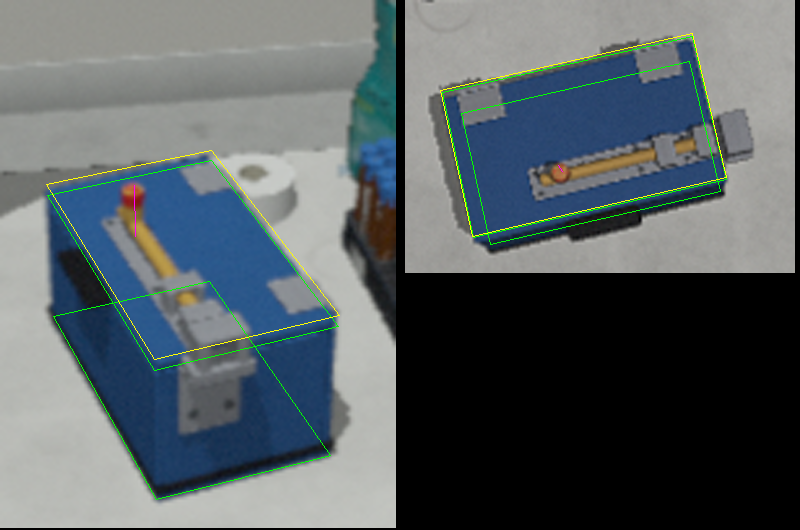

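The lid is shut and matches the shut outline. The knob cap is at about (133,187) in the side crop and (560,172) in the top crop. I'll triangulate it and work out the approach.

```bash
python3 - <<'E'
from geo import *
p=np.load("p.npy")
S=np.array([290+133/3.3,155+187/3.3]);Tt=np.array([215+155/2.6,165+172/2.6])
k=least_squares(lambda w:np.r_[proj("side",w)[0]-S,proj("top",w)[0]-Tt],[.54,.1,.175]);W=k.x
inv=lambda w:R.from_euler("z",-p[2]).apply(w-[p[0],p[1],0])
print("knob",W.round(4),inv(W).round(4),k.fun.round(1))
s=ctrl.get_state();M=R.from_rotvec(s["tool_rot"]);print("tcp case",inv(s["position"]).round(4),(R.from_euler("z",-p[2])*M).as_matrix().round(3).tolist())
E
```

```text
knob [0.5368 0.096  0.1748] [-0.0338  0.0259  0.1748] [-0.9  0.1  0.  -0.8]
tcp case [-0.0405  0.2423  0.2845] [[-1.0, -0.001, 0.001], [-0.001, 1.0, -0.0], [-0.001, -0.0, -1.0]]
```

```bash
python3 inch.py '-0.004,-0.05,0,0,0;-0.008,-0.1,0,0,0;-0.008,-0.14,0.03,0,0;-0.008,-0.152,0.075,0,0;-0.008,-0.152,0.11,0,0;-0.008,-0.152,0.126,0,0;-0.008,-0.152,0.126,0,0;-0.008,-0.165,0.126,0,0;-0.008,-0.175,0.126,0,0;-0.008,-0.185,0.126,0,0;-0.008,-0.185,0.126,0,0' 40
python3 inch.py '0,-0.01,0,0,0;0,-0.02,0,0,0;0,-0.03,0,0,0;0,-0.03,0,0,0'
```

```text
time: 6.1
position: [0.5319, 0.124, 0.1597]
tool_rot: [-0.364, 3.118, -0.001]
ft_force: [-0.1, 0.0, -0.0]
grip_width: 0.005
grip_force: 0.0
time: 6.5
position: [0.5383, 0.0959, 0.1589]
tool_rot: [-0.367, 3.119, -0.001]
ft_force: [1.4, -0.8, -0.1]
grip_width: 0.003
grip_force: 0.0
```

```bash
python3 inch.py '0,-0.008,0,0,0;0,-0.016,0,0,0;0,-0.016,0,0,0'
python3 inch.py '0,-0.004,0,0,0;0,-0.006,0,0,0;0,-0.006,0,0,0'
```

```text
time: 6.8
position: [0.5419, 0.0804, 0.1586]
tool_rot: [-0.368, 3.119, -0.001]
ft_force: [0.1, -0.1, 1.3]
grip_width: 0.003
grip_force: 0.0
time: 7.1
position: [0.5428, 0.0759, 0.1585]
tool_rot: [-0.37, 3.12, -0.0]
ft_force: [0.3, 2.6, 0.8]
grip_width: 0.005
grip_force: 0.9
```

```bash
for i in 1; do python3 inch.py '0,-0.005,0,0,0;0,-0.005,0,0,0'; done; python3 inch.py '0,-0.004,0,0,0;0,-0.004,0,0,0'; python3 - <<'E'
from ov import *
p=np.load("p.npy");p[3]=0;p[4]=.05
im={n:imaging.get_image(n)[:,:,::-1].copy() for n in("side","top")}
overlay(im,p,"pics/ov3.png")
E
```

```text
time: 7.3
position: [0.5442, 0.0706, 0.1585]
tool_rot: [-0.369, 3.119, -0.001]
ft_force: [0.6, 2.1, 0.9]
grip_width: 0.006
grip_force: 0.8
time: 7.5
position: [0.5446, 0.0687, 0.1585]
tool_rot: [0.371, -3.119, -0.004]
ft_force: [-1.1, 6.6, 0.3]
grip_width: 0.005
grip_force: 2.7
```

View pics/ov3.png

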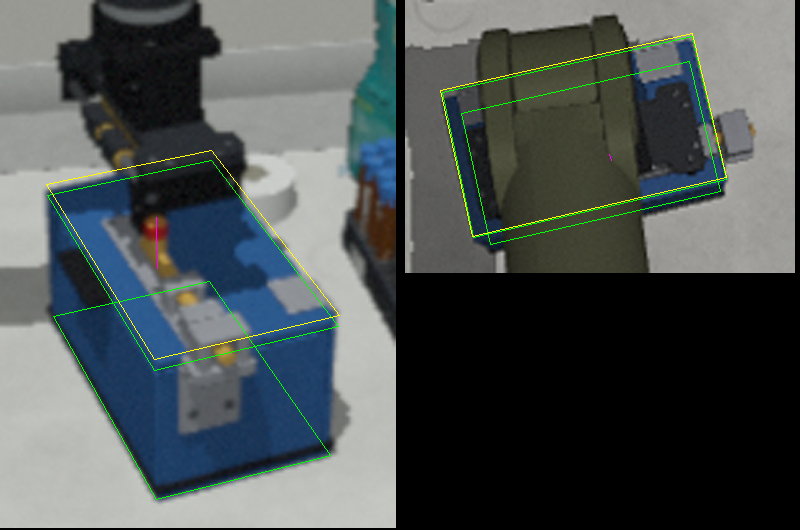

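The bolt tip sticks out through the keeper at about (225,353), and the knob sits on the predicted home line. I'll press until the stop is clear in the force.

```bash
python3 inch.py '0,-0.003,0,0,0;0,-0.003,0,0,0'; python3 inch.py '0,-0.003,0,0,0;0,-0.003,0,0,0'
```

```text
time: 7.8
position: [0.5446, 0.0686, 0.1586]
tool_rot: [0.374, -3.118, -0.009]
ft_force: [-2.4, 10.7, 2.5]
grip_width: 0.006
grip_force: 5.1
time: 8.0
position: [0.5447, 0.0685, 0.1586]
tool_rot: [0.377, -3.117, -0.014]
ft_force: [-3.7, 14.7, 1.5]
grip_width: 0.005
grip_force: 7.5
```

The position no longer changes while the force rises to 15 N, so the bolt is at its stop. I'll back off to the left, rise, and check.

```bash
python3 inch.py '0,0.02,0,0,0;0,0.04,0,0,0;0,0.05,-0.04,0,0;0,0.08,-0.08,0,0;0,0.12,-0.1,0,0;0,0.16,-0.12,0,0;0,0.2,-0.13,0,0;0,0.24,-0.13,0,0;0,0.24,-0.13,0,0;0,0.24,-0.13,0,0'; python3 - <<'E'
from ov import *
p=np.load("p.npy");p[3]=0;p[4]=.05
im={n:imaging.get_image(n)[:,:,::-1].copy() for n in("side","top")}
overlay(im,p,"pics/ov4.png")
E
```

```text
time: 9.0
position: [0.4901, 0.2943, 0.2879]
tool_rot: [0.372, -3.119, 0.004]
ft_force: [0.3, -0.1, 0.7]
grip_width: -0.001
grip_force: 0.0
```

View pics/ov4.png

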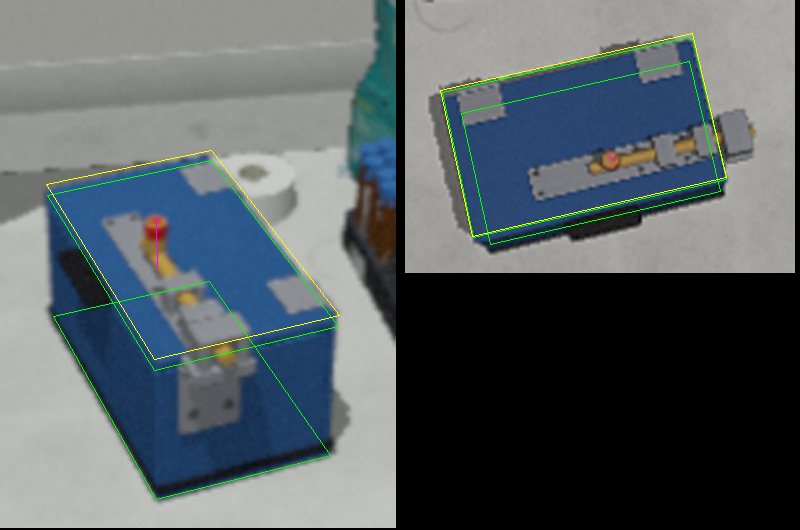

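The lid is shut. The knob, at (156,222) in the side crop and (611,160) in the top crop, is on the home mark, and the rod passes through the keeper.

```bash
python3 -c "
from bench import ctrl, imaging, job
print(job.close_job())"
```

```text
the job is handed in; nothing more can be done
None
```

The lid is fully shut, the bolt is home against its stop through the keeper, and I handed the job in at about 9 s without touching the other items on the counter.

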